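# Pump the trigger clamp shut on a glue joint and hold the pressure

### The arm

A 6-joint arm with a two-finger parallel gripper is mounted at the origin on a cart in front of the work surface, level with it; the furniture and walls round the work are solid. World frame = base frame: x ahead of the robot, y to its left, z up, the work surface at z = 0. Lengths are in mm, angles in rad, forces in N, time in s.
With the tool pointing down it reaches from about 375 to 925 mm from the base axis. Payload 5.7 kg.
Tool frame: the origin (TCP) lies between the finger pads, 19 mm behind the fingertips; this is the grasp point; z points along the fingers, y is the line along which they close (so a half turn about z gives the same grasp; the last joint's range is limited). The gripper opens to 85 mm and grips with 20 to 120 N. Pads are 22 mm wide; open, the fingers measure 114 mm over their backs; the gripper's body (76 mm by 85 mm) begins 54 mm behind the grasp point. The pads swing forward as they close: fully open they stand 13 mm farther back than shut.
Start: joints at [1.133, 0.359, 1.51, -0, 1.272, -0.115], TCP at [190.327, 568.983, 249.967] pointing down, gripper open.
Joint ranges: [-2.97, 2.97], [-1.01, 2.36], [0.21, 2.38], [-0.96, 4.11], [0.2, 2.71], [-2.98, 2.98]. Speed limits (rad/s): [2.39, 2.39, 3.14, 3.14, 3.14, 3.14].

### API

Orientations are given as a unit quaternion [x, y, z, w].
In Python, from bench import manip gives the robot as it stands. The module is installed in compiled form; this text tells all that it offers.
- The arm moves only by the tool servo_tool, never from a script. Its argument "increments" is text: rows parted by semicolons, each of 7 numbers parted by spaces: the turn, a rotation vector about the tool's x, y, z in degrees, then the shift along the tool's x, y, z in mm, then the finger opening in mm, from 0 to 85.4. In form: ax ay az tx ty tz grip; .... A call has 1 to 10 rows; each row is the pose to reach, as a shift and turn from the pose commanded when the call began, along the tool's axes at that moment; what a row does not reach only later rows make up. A row lasts 1/12 s, in which the tool goes at most 41.7 mm and 7.16 degrees, less where a joint would pass 70% of its speed; a pose out of reach is approached as far as the arm can. A call with a gripper value outside its range is refused whole. The fingers move at their own pace and stop on an object; "newtons" is the grip in N (left out, the last holds). Time passes only in rows, so rows that repeat a pose let the fingers close. It gives the time, the measured TCP pose, the force, the opening and the grip force at its end, in the units of the state.
- manip.state(): the state, without advancing time (a new reading comes with each control period).
- manip.read_camera(name): name is "side" or "top"; returns the picture (384x512x3 uint8, red, green, blue); there is no depth.
- manip.camera_model(name): a dict with "fx", "fy", "cx", "cy" (pixels), "k1" (the pictures are not rectified: a ray, as slopes to the right and down, at radius r is drawn at 1 + k1 r^2 times it, then the intrinsics apply), "xyz" and "rotation" of the camera in the world. Camera axes: x right, y down, z forward; pixel columns grow to the right and rows downward; lengths in mm; the calibration is good to about 2 mm. A picture is of the moment at which its call begins. camera_model takes no time and is no camera call.
- manip.close_job(): hands the job in; it is judged then, once.
Trained networks look in the newest picture that a camera, given by its name, has taken for a name from the list of things; names that differ only in an ending like _2 or _b are one class to them, and where a whole thing is asked for, a point or a joint stands for the part that bears it (a point fixed in the world has none). Each returns a list of dicts, best first, with "p" (0 to 1); they miss things now and then, are a little off and sometimes report something else, mostly with a low value. They report only what shows in the picture. A call takes as long as a camera call.
- manip.trace(camera, thing): "mask" (384x512 bool, what is visible of it).
- manip.spot_point(camera, thing): "point" ([x, y, z] in mm, in the coordinates of the camera as it stood for that picture, good to about 4 mm: a listed point, or the origin of a listed thing).
The state is a dict: "clock": time; "qpos": joint angles; "qvel": joint speeds; "tau": joint torques, N m; "tool_pos": TCP position; "orientation": TCP orientation; "force": force on the tool from outside, world axes, zero at the start; "torque": the same for the moment, N m; "grip_width": finger opening in mm; "finger_force": force on a finger pad.
Only numpy, scipy, OpenCV 4.12 (cv2) and the standard library are available. Lean on these libraries where they do the work, as an engineer would, in place of code of your own. Each camera call takes 0.05 s, during which the arm holds its last target. There are 200 camera calls.

### The job

The brass fitting is standing in the way on the gluing board: stand it upright on the cart top, clear of the board. Then squeeze the clamp's orange trigger towards its black handle, letting it spring back between strokes, until the pad has pushed the two pine strips together and hard up against the fence; work the pad only with the trigger. Finish with your fingers still closed round handle and trigger, keeping the joint firmly but gently pressed (a hard squeeze crushes the soft pine), and leave the tape roll, solder reel and glue bottle where they are.

Things in the scene. Friction and masses are not known exactly. Their poses are not given: they have to be found in the camera images.
- gluing_board: plywood board 307 x 130 x 12 mm on four 4 mm rubber feet, fixed to the cart: its top is 16 mm above the cart top. Origin: under its centre, on the cart top. +x runs along the board in the clamp's pushing direction (trigger end to fence end), +z up. All positions called 'board frame' are in this frame
- fence: dark hardwood fence 22 x 130 x 34 mm across the +x end of the board; origin: middle of the lower edge of its face that looks to the clamp, at [130, 0, 16] mm in the board frame
- handle: fixed upright black handle of the clamp, 20 mm (board x) x 26 mm (board y), top 161 mm above the cart top, clear of the metal cheeks from 95 mm up. Origin [-98, 0, 50] mm in the board frame; back face at x = -108 mm, front face at x = -88 mm
- trigger: upright orange trigger in front (+x) of the handle, 14 mm thick, 20 mm wide, with a humped front, top 155 mm above the cart top. Origin: its pivot, at [-70, 0, 83] mm in the board frame. Grip it together with the handle from above, fingers closing along board x, one behind the handle, one in front of the trigger, TCP 135 mm above the cart top
- trigger_front (a point): middle of the trigger's front face at grip height; moves with it. From the handle's back to here is 55 mm with the trigger free, 39 mm fully squeezed. The handle does not give: for full strokes keep the TCP at board x = -88.5 mm (the middle when fully squeezed), and to grip a trigger that stops part way move the TCP to the middle between handle back and this point
- trigger_swing (a joint): trigger angle (rad): 0 free (leaning 0.155 rad to +x), grows as it is squeezed to the handle, 0.31 fully squeezed. A return spring (2.5 to 4 N at the finger) opens it when it is let go. A stroke with the pad free takes about 9 N at the finger. When the pad meets resistance the trigger stops part way
- plunger_slide (a joint): advance of toothed rod and pad (m), 0 fully back, 0.085 at most. A pawl drives it one way over 5 mm teeth: full strokes advance it 10 mm each (the first 7 to 12). A 6 N friction brake keeps it in place but holds no pressure once the trigger is let go. The pad presses with 1.3 x the finger force on the trigger, less 6 N: 15 to 30 N on the trigger is right; over 50 N at the pad crushes the pine
- plunger: the toothed steel rod (10 mm wide, top 32 mm above the cart top) with the orange pressure pad 50 mm wide, from 19 to 45 mm above the cart top. Its frame is the board's, shifted along board x; do not push it by hand
- pad_face (a point): centre of the pad's rubber face, which looks to +x; at board x = plunger_slide, 32 mm above the cart top
- front_strip: loose pine strip 30 x 150 x 18 mm lying on the board across it, nearer the pad. Origin: centre of its underside; x across its 30 mm width (along board x), y along its length
- back_strip: loose pine strip of the same size between front strip and fence, a few mm from both; same frame
- brass_fitting: loose brass fitting standing on the board between pad and front strip: hexagonal foot 18 mm over the flats and 21 mm over the corners, 11 mm high, then a 15 mm round neck to 21 mm. Origin: centre of its underside, z up. Grasp it from above with the fingers closing along board y
- tape_roll: roll of black tape, 57 mm across and 19 mm high, lying beside the board; leave it alone. Origin: centre of its underside
- solder_reel: standing reel of solder, 49 mm across and 52 mm high, beside the board; leave it alone. Origin: centre of its underside
- glue_bottle: white glue bottle with blue band and orange nozzle, 45 mm across and 127 mm high, standing beside the board; leave it alone. Origin: centre of its underside

How it is judged:
By the outcome, as a careful person would: the job done as asked, in the order asked, and still so for the second after the job is handed in, while the arm keeps its last pose, push and grip.
It also fails if it takes over 72 s, if anything falls off the work surface, if the arm or the gripper's body presses on something with over 40 N, if the wrist force passes 120 N, or if a joint passes its speed limit or range.

## Working session

There is one attempt and no reset: what is moved stays moved. The work goes in short steps, Python scripts to look and compute and a tool call to move; the robot and the scene stay as the last step left them, time stands still between calls to the robot, and variables do not carry over. Pictures are saved under pics/ and viewed, at most 10 in all, crops included, and the job is handed in when it is done.

Besides the shell and the picture viewer there is one more tool, called after "Call:" by a JSON object that holds its "fn" and its "kwargs", one argument or row to a line. servo_tool: Moves the arm, as the interface text tells. Its arguments: {"type":"object","properties":{"increments":{"type":"string"},"newtons":{"type":"number"}},"required":["increments"]}

```bash
mkdir -p pics; cat > h.py <<'E'
import numpy as np, cv2
from bench import manip
from scipy.spatial.transform import Rotation as R
def cam(n):
    m=manip.camera_model(n); Rm=np.array(m["rotation"],float)
    if Rm.shape!=(3,3): Rm=R.from_quat(Rm).as_matrix()
    return m,Rm,np.array(m["xyz"],float)
def spot(n,t):
    m,Rm,x=cam(n)
    return [(round(d["p"],2),np.round(Rm@np.array(d["point"])+x,1)) for d in manip.spot_point(n,t)[:2]]
def plane(n,uv,z):
    m,Rm,x=cam(n)
    K=np.array([[m["fx"],0,m["cx"]],[0,m["fy"],m["cy"]],[0,0,1]],float)
    p=cv2.undistortPoints(np.array(uv,float).reshape(-1,1,2),K,np.array([m["k1"],0,0,0,0.])).reshape(-1,2)
    d=np.c_[p,np.ones(len(p))]@Rm.T
    return x+d*((z-x[2])/d[:,2])[:,None]
def proj(n,P):
    m,Rm,x=cam(n); q=(np.array(P,float)-x)@Rm; s=q[:,:2]/q[:,2:]
    s=s*(1+m["k1"]*(s**2).sum(1))[:,None]
    return s*[m["fx"],m["fy"]]+[m["cx"],m["cy"]]
def snap(n,f):
    im=manip.read_camera(n); cv2.imwrite("pics/"+f,im[:,:,::-1]); return im
E
python3 - <<'E'
from h import *
print(manip.state())
for n in("top","side"):
    snap(n,n+"0.png"); print(n,cam(n)[2])
    for t in["gluing_board","fence","handle","trigger","trigger_front","pad_face","front_strip","back_strip","brass_fitting","tape_roll","solder_reel","glue_bottle"]: print(t,spot(n,t))
E
```

```text
{'clock': 0.0, 'qpos': array([ 1.13288760e+00,  3.59534887e-01,  1.51143906e+00, -4.85845033e-06,
        1.27249930e+00, -1.15068617e-01]), 'qvel': array([-0.00226578, -0.00127658,  0.00067525,  0.00071139,  0.00064564,
        0.00092772]), 'tau': array([ 2.89526379e-04, -5.27601349e+01, -2.78622544e+01, -4.10400216e-04,
        1.29171956e-02, -2.35179965e-05]), 'tool_pos': array([190.07068444, 568.41427358, 249.13324203]), 'orientation': array([ 1.60719183e-01,  9.86999726e-01, -9.05215472e-04, -2.54447832e-04]), 'force': array([ 0.82064461, -0.18030481, -0.59378982]), 'torque': array([ 0.01752393, -0.01375774, -0.01394416]), 'finger_force': 0.0, 'grip_width': 85.31719407148512}
top [501.3110983   -9.53540621 964.52703883]
gluing_board [(0.62, array([508. , -21.7,  -1.5]))]
fence [(0.58, array([479.9, 107.3,  20.3]))]
handle [(0.7, array([ 528.8, -120.5,   49.1]))]
trigger [(0.63, array([524.2, -94.9,  84.6]))]
trigger_front [(0.26, array([481.3, 109.2,  18.7]))]
pad_face [(0.7, array([507. , -12.2,  31.1])), (0.49, array([524.8, -94.2,  84.9]))]
front_strip [(0.95, array([497.6,
[... 365 characters left out ...]
9 688.19746759 601.70722111]
gluing_board [(0.66, array([508.1, -24.4,  -1.1]))]
fence [(0.83, array([481.1, 105.4,  18.2])), (0.73, array([ 6.043e+02,  1.324e+02, -3.000e-01]))]
handle []
trigger [(0.83, array([524.1, -90.3,  84.5])), (0.24, array([ 6.44e+02, -6.16e+01,  3.00e-01]))]
trigger_front [(0.51, array([520.8, -73.2, 130.8]))]
pad_face [(0.71, array([506.8, -12.2,  32.1]))]
front_strip [(0.58, array([496.9,  49.5,  15. ]))]
back_strip [(0.75, array([482.6,  86.4,  14.5]))]
brass_fitting [(0.51, array([494.3,  13.4,  19. ]))]
tape_roll [(0.71, array([646.7, -62.2,   1.8]))]
solder_reel [(0.72, array([6.38e+02, 5.34e+01, 5.00e-01]))]
glue_bottle [(0.79, array([599.5, 135.1,   0.6]))]
```

```bash
python3 - <<'E'
from h import *
top=manip.read_camera("top")
for t,z in(("fence",50),("front_strip",34),("back_strip",34),("brass_fitting",37),("handle",161)):
    for d in manip.trace("top",t)[:1]:
        c=max(cv2.findContours(d["mask"].astype(np.uint8),0,2)[0],key=cv2.contourArea)
        b=cv2.boxPoints(cv2.minAreaRect(c)); print(t,round(d["p"],2),b.round().tolist(),plane("top",b,z)[:,:2].round(1).tolist(),plane("top",[b.mean(0)],z).round(1))
E
```

```text
fence 0.97 [[204.0, 207.0], [214.0, 205.0], [226.0, 252.0], [216.0, 255.0]] [[539.0, 141.7], [544.8, 115.3], [419.9, 86.8], [414.1, 112.9]] [[479.2 114.   50. ]]
front_strip 0.62 [[226.0, 197.0], [238.0, 194.0], [251.0, 248.0], [239.0, 251.0]] [[566.8, 84.8], [574.1, 51.6], [428.1, 19.0], [420.8, 51.8]] [[497.1  51.7  34. ]]
back_strip 0.7 [[212.0, 201.0], [224.0, 198.0], [238.0, 254.0], [226.0, 257.0]] [[555.3, 121.5], [562.7, 88.6], [413.8, 54.1], [406.3, 86.6]] [[484.2  87.6  34. ]]
brass_fitting 0.56 [[249.0, 221.0], [254.0, 221.0], [254.0, 225.0], [249.0, 225.0]] [[499.7, 23.6], [499.3, 10.3], [488.7, 10.6], [489.0, 23.8]] [[494.2  17.1  37. ]]
handle 0.64 [[297.0, 201.0], [312.0, 201.0], [312.0, 212.0], [297.0, 212.0]] [[542.8, -93.0], [541.8, -127.7], [516.4, -126.7], [517.4, -92.1]] [[ 529.6 -109.9  161. ]]
```

View pics/top0.png

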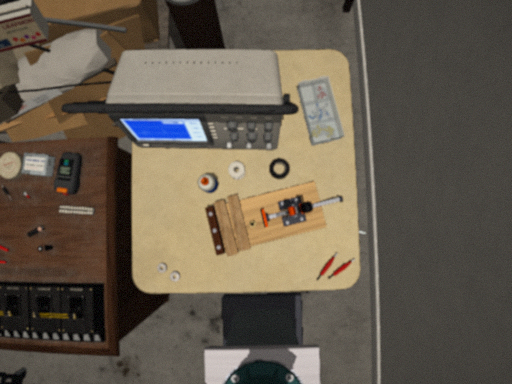

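View pics/side0.png

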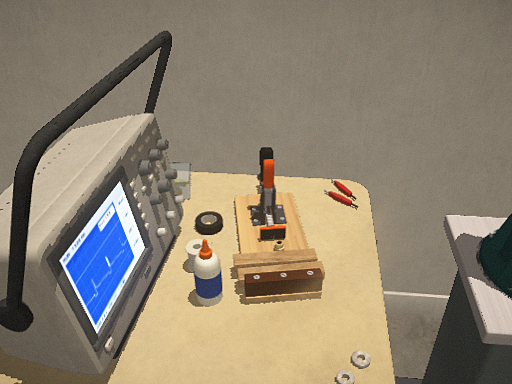

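The top picture shows the board running from the handle (~305,207 px) to the fence (~215,230), with the fitting at about (252,223). The side picture shows the same layout, with bottle, reel and tape clear on the far side. The fits agree on a board origin near (508.6, -23.3) and +x at about 102.6°. The fitting is at about (494, 17), between pad and strip, so I'm moving above it now.

Call:
{"fn": "servo_tool", "kwargs": {
  "increments": "0 0 59 -463 -426 100 60;0 0 59 -463 -426 100 60;0 0 59 -463 -426 100 60;0 0 59 -463 -426 100 60;0 0 59 -463 -426 100 60;0 0 59 -463 -426 100 60;0 0 59 -463 -426 100 60;0 0 59 -463 -426 100 60;0 0 59 -463 -426 100 60;0 0 59 -463 -426 100 60",
  "newtons": 30
}}

```text
clock: 2.43
tool_pos: [389.9, 207.0, 184.7]
orientation: [0.627, 0.779, 0.0, 0.0]
force: [1.2, 0.6, 0.4]
grip_width: 59.8
finger_force: 0.0
```

```bash
cat >> h.py <<'E'
O=np.array([508.6,-23.3]); TH=np.radians(102.6); UX=np.array([np.cos(TH),np.sin(TH)]); UY=np.array([-UX[1],UX[0]])
def b2w(x,y,z): return np.r_[O+x*UX+y*UY,z]
def w2b(p): p=np.array(p); return np.round([(p[:2]-O)@UX,(p[:2]-O)@UY,p[2]],1)
def inc(target,yaw):
    s=manip.state(); Rt=R.from_quat(s["orientation"]).as_matrix()
    y=np.radians(yaw); Y=np.array([np.cos(y),np.sin(y),0]); Z=np.array([0,0,-1.])
    G=np.c_[np.cross(Y,Z),Y,Z]
    rv=R.from_matrix(Rt.T@G).as_rotvec(degrees=True)
    print("inc",rv.round(1),(Rt.T@(np.array(target)-s["tool_pos"])).round(1),"at",s["tool_pos"].round(1),"b",w2b(s["tool_pos"]),"F",s["force"].round(1),s["grip_width"].round(1),s["finger_force"],round(s["clock"],2))
E
python3 -c "
from h import *
inc([494,17,150],12.6)"
```

```text
Traceback (most recent call last):
  File "h.py", line 31, in inc
    print("inc",rv.round(1),(Rt.T@(np.array(target)-s["tool_pos"])).round(1),"at",s["tool_pos"].round(1),"b",w2b(s["tool_pos"]),"F",s["force"].round(1),s["grip_width"].round(1),s["finger_force"],round(s["clock"],2))
                                                                                                                                                        ^^^^^^^^^^^^^^^^^^^^^
AttributeError: 'float' object has no attribute 'round'
```

```bash
sed -i 's/s\["grip_width"\].round(1)/round(s["grip_width"],1)/' h.py
python3 -c "
from h import *
inc([494,17,120],12.6)"
```

```text
inc [ 0.1 -0.  -0.2] [-207.9   60.8   64.7] at [389.9 207.  184.7] b [250.6  65.6 184.7] F [1.2 0.6 0.4] 59.8 0.0 2.43
```

Call:
{"fn": "servo_tool", "kwargs": {
  "increments": "0 0 0 -208 61 65 60;0 0 0 -208 61 65 60;0 0 0 -208 61 65 60;0 0 0 -208 61 65 60;0 0 0 -208 61 65 60;0 0 0 -208 61 65 60;0 0 0 -208 61 65 60;0 0 0 -208 61 65 60"
}}

```text
clock: 3.1
tool_pos: [493.8, 18.1, 119.3]
orientation: [0.627, 0.779, -0.0, -0.0]
force: [-0.5, 0.1, 0.3]
grip_width: 60.3
finger_force: 0.0
```

```bash
python3 - <<'E'
from h import *
im=snap("side","s1.png"); cv2.imwrite("pics/s1c.png",cv2.resize(im[130:310,220:340,::-1],None,fx=3.3,fy=3.3,interpolation=2))
print(spot("side","brass_fitting"),spot("side","pad_face"),spot("side","front_strip"))
print(proj("side",[[494,17,16],[494,17,37]]))
inc([494,17,47.5],12.6)
E
```

```text
[(0.62, array([501.9,  51. ,  16.8])), (0.54, array([492.9,  14.1,  16. ]))] [(0.95, array([507.6, -13.7,  31.9]))] [(0.7, array([497.8,  51.2,  14.9]))]
[[278.31275815 250.79674718]
 [278.47914449 242.19646422]]
inc [-0. -0. -0.] [-3.2  0.3 72.5] at [493.  20. 120.] b [ 45.7   5.8 120. ] F [ 0.1  0.2 -0.5] 59.9 0.0 3.3
```

View pics/s1c.png

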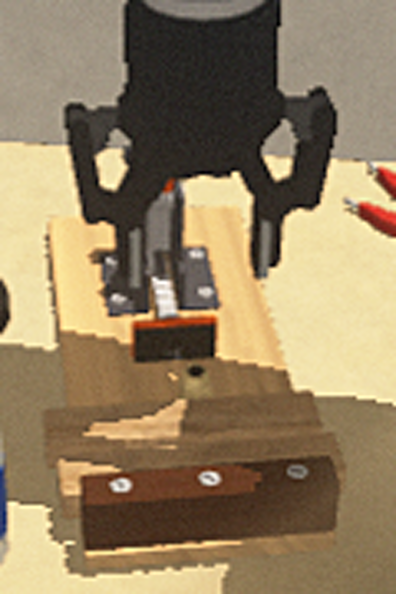

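The fitting's top shows at crop (196,372), or px (279.4,242.7), within 1 px of where I predicted it, and the fingers straddle it. Descending to the neck and gripping.

Call:
{"fn": "servo_tool", "kwargs": {
  "increments": "0 0 0 -2 0 36 50;0 0 0 -2 0 60 50;0 0 0 -2 0 72 50;0 0 0 -2 0 72 50;0 0 0 -2 0 72 30;0 0 0 -2 0 72 15;0 0 0 -2 0 72 8;0 0 0 -2 0 72 8;0 0 0 -2 0 72 8;0 0 0 -2 0 72 8",
  "newtons": 30
}}

```text
clock: 4.13
tool_pos: [495.0, 17.0, 48.7]
orientation: [0.626, 0.78, 0.001, 0.001]
force: [-0.3, 1.8, 7.3]
grip_width: 12.7
finger_force: 29.6
```

Call:
{"fn": "servo_tool", "kwargs": {
  "increments": "0 0 0 0 0 -1 8;0 0 0 0 0 -3 8;0 0 0 0 0 -8 8;0 0 0 0 0 -20 8;0 0 0 0 0 -40 8;0 0 0 0 0 -60 8;0 0 0 0 0 -60 8"
}}

```text
clock: 4.72
tool_pos: [496.3, 16.6, 110.8]
orientation: [0.626, 0.78, 0.001, 0.002]
force: [-0.1, -0.4, -0.2]
grip_width: 12.7
finger_force: 29.2
```

```bash
python3 - <<'E'
from h import *
im=snap("side","s2.png"); cv2.imwrite("pics/s2c.png",cv2.resize(im[130:310,220:340,::-1],None,fx=3.3,fy=3.3,interpolation=2))
inc([405,-30,60],12.6)
E
```

```text
inc [ 0.2  0.1 -0.1] [-25.8 -98.9  49.1] at [495.7  16.6 109.5] b [ 41.8   3.9 109.5] F [-0.2  0.2 -0.1] 12.1 29.246326088905334 4.77
```

View pics/s2c.png

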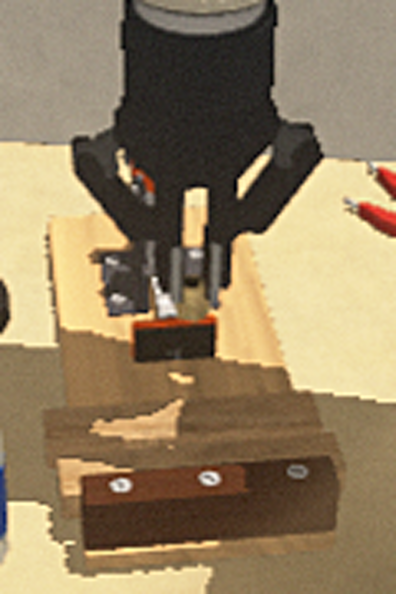

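The fitting is held upright between the fingers at crop (195,285). I'm carrying it over the robot-side board edge.

Call:
{"fn": "servo_tool", "kwargs": {
  "increments": "0 0 0 -26 -99 0 8;0 0 0 -26 -99 0 8;0 0 0 -26 -99 0 8;0 0 0 -26 -99 0 8;0 0 0 -26 -99 40 8;0 0 0 -26 -99 64 8;0 0 0 -26 -99 68 8;0 0 0 -26 -99 68 8;0 0 0 -26 -99 68 8"
}}

```text
clock: 5.52
tool_pos: [403.2, -29.8, 39.6]
orientation: [0.626, 0.78, -0.0, -0.0]
force: [0.2, -0.5, 0.8]
grip_width: 12.7
finger_force: 29.4
```

```bash
python3 - <<'E'
from h import *
im=snap("side","s3.png"); cv2.imwrite("pics/s3c.png",cv2.resize(im[170:260,260:350,::-1],None,fx=5,fy=5,interpolation=2))
inc([405,-30,32],12.6); s=manip.state()["tool_pos"]
print((proj("side",[s,s-[0,0,32],s-[0,0,10]])-[260,170])*5)
E
```

```text
inc [ 0.   0.  -0.1] [-0.3  1.2  8.1] at [403.8 -30.   40.1] b [ 16.4 103.7  40.1] F [-0.2  0.5 -0.4] 12.6 29.354579150676727 5.57
[[337.34417106 291.29520686]
 [331.35782716 355.78510347]
 [335.45151619 311.72430171]]
```

View pics/s3c.png

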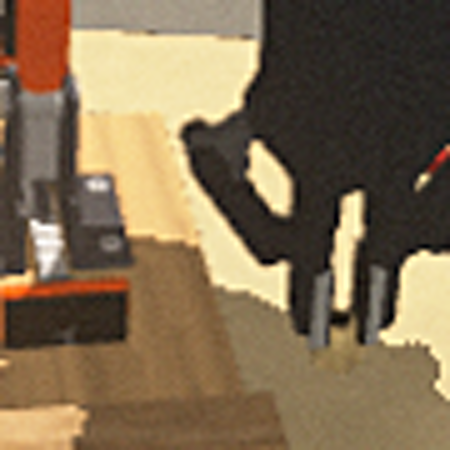

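The crop shows the fitting upright in the fingers, with its foot at about (335,365), a few mm above the cart. I'll lower it gently.

Call:
{"fn": "servo_tool", "kwargs": {
  "increments": "0 0 0 0 0 4 8;0 0 0 0 0 6 8;0 0 0 0 0 7 8;0 0 0 0 0 7 8"
}}

```text
clock: 5.9
tool_pos: [403.6, -30.0, 32.9]
orientation: [0.626, 0.78, 0.0, 0.001]
force: [0.9, 0.1, 0.9]
grip_width: 12.2
finger_force: 29.5
```

Call:
{"fn": "servo_tool", "kwargs": {
  "increments": "0 0 0 0 0 0.7 8;0 0 0 0 0 1.4 8;0 0 0 0 0 1.4 8"
}}

```text
clock: 6.15
tool_pos: [403.6, -30.1, 32.4]
orientation: [0.626, 0.78, 0.0, 0.001]
force: [-2.7, 0.1, 22.7]
grip_width: 12.7
finger_force: 31.6
```

Call:
{"fn": "servo_tool", "kwargs": {
  "increments": "0 0 0 0 0 -0.8 8;0 0 0 0 0 -0.8 14;0 0 0 0 0 -0.8 20;0 0 0 0 0 -0.8 30;0 0 0 0 0 -0.8 34;0 0 0 0 0 -0.8 34;0 0 0 0 0 -30 34;0 0 0 0 0 -70 34;0 0 0 0 0 -110 50;0 0 0 0 0 -140 60"
}}

```text
clock: 6.98
tool_pos: [403.2, -30.0, 173.6]
orientation: [0.626, 0.78, 0.0, 0.0]
force: [1.7, 0.0, -0.3]
grip_width: 56.9
finger_force: 0.0
```

```bash
python3 - <<'E'
from h import *
im=snap("side","s4.png"); c=im[130:310,220:340]
im2=snap("top","t4.png")
a=cv2.resize(c[:,:,::-1],None,fx=3.2,fy=3.2,interpolation=2)
b=cv2.resize(im2[180:276,200:350,::-1],None,fx=2.7,fy=2.7,interpolation=2)
o=np.zeros((576,384+405,3),np.uint8);o[:a.shape[0],:a.shape[1]]=a;o[:b.shape[0],384:384+b.shape[1]]=b;cv2.imwrite("pics/c4.png",o)
for n in("side","top"):
  for t in("brass_fitting","trigger_front","handle","trigger","pad_face","gluing_board","fence"):print(n,t,[(p,x,w2b(x)) for p,x in spot(n,t)])
print(proj("side",[[403.6,-30,0],[403.6,-30,21]]))
inc(b2w(-88.5,0,240),102.6)
inc(b2w(-88.5,0,240),-77.4)
E
```

```text
side brass_fitting [(0.53, array([ 4.054e+02, -2.910e+01,  3.000e-01]), array([ 16.9, 102. ,   0.3]))]
side trigger_front [(0.73, array([519.8, -73.3, 129.4]), array([-51.2,  -0. , 129.4]))]
side handle []
side trigger [(0.8, array([527.1, -90.8,  84.5]), array([-69.9,  -3.3,  84.5])), (0.56, array([601.9, 135.6,  -4.7]), array([ 134.7, -125.7,   -4.7]))]
side pad_face []
side gluing_board [(0.92, array([506.8, -21.2,  -4.7]), array([ 2.4,  1.3, -4.7])), (0.48, array([648.4, -64.6,   3.3]), array([ -70.8, -127.4,    3.3]))]
side fence [(0.69, array([481.1, 104.7,  17.5]), array([130.9,  -1.1,  17.5]))]
top brass_fitting []
top trigger_front [(0.45, array([523.8, -75.7, 134.9]), array([-54.5,  -3.4, 134.9]))]
top handle [(0.65, array([ 528.3, -121.2,   52.1]), array([-99.8,   2.1,  52.1])), (0.26, array([480.4, 105.6,  17. ]), array([131.9,  -0.6,  17. ]))]
top trigger [(0.38, array([522.6, -91.6,  82.9]), array([-69.7,   1.2,  82.9]))]
top pad_face [(0.73, array([507. , -14.1,  30.5]), array([ 9.3, -0.4, 30.5]))]
top gluing_board [(0.78, array([506.7, -21.9,  -0.9]), array([ 1.8,  1.5, -0.9]))]
top fence [(0.9, array([478.9, 106.9,  21.5]), array([133.5,   0.6,  21.5]))]
[[326.06675226 244.34683436]
 [326.84233767 236.02459849]]
inc [ -0.   -0.  -90.1] [-104.9  104.6  -69.1] at [403.  -29.9 171. ] b [ 16.5 104.5 171. ] F [ 0.6 -0.5  0.8] 59.8 0.0 7.78
inc [-0.   0.  89.9] [-104.9  104.6  -69.1] at [403.  -29.9 171. ] b [ 16.5 104.5 171. ] F [ 0.6 -0.5  0.8] 59.8 0.0 7.78
```

View pics/c4.png

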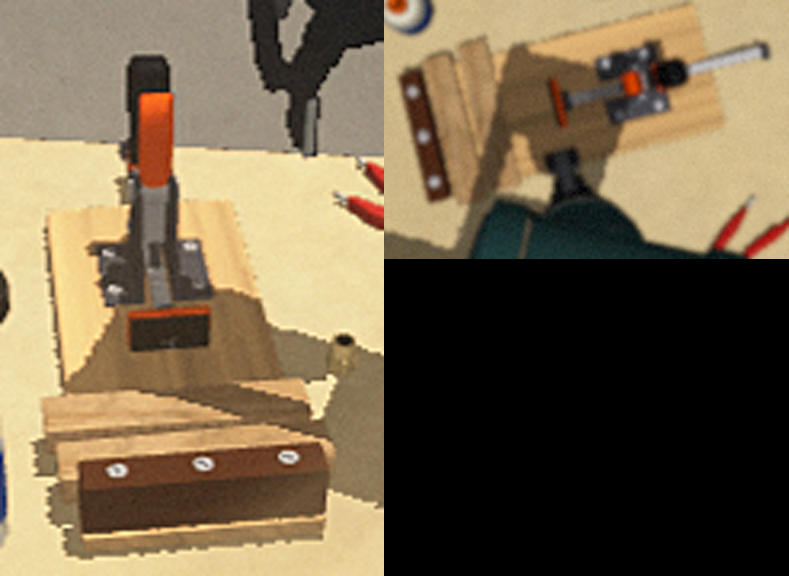

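The fitting stands upright on the cart at crop (343,352), clear of the board, and the clamp geometry agrees with my board fit. Moving above the clamp now.

Call:
{"fn": "servo_tool", "kwargs": {
  "increments": "0 0 90 0 0 -40 85;0 0 90 0 0 -69 85;0 0 90 -96.5 104.5 -69 85;0 0 90 -96.5 104.5 -69 85;0 0 90 -96.5 104.5 -69 85;0 0 90 -96.5 104.5 -69 85;0 0 90 -96.5 104.5 -69 85;0 0 90 -96.5 104.5 -69 85;0 0 90 -96.5 104.5 -69 85;0 0 90 -96.5 104.5 -69 85"
}}

```text
clock: 8.62
tool_pos: [526.0, -101.6, 239.9]
orientation: [0.965, 0.263, -0.0, -0.0]
force: [-0.3, 0.2, 0.1]
grip_width: 84.7
finger_force: 0.0
```

```bash
python3 -c "
from h import *
inc(b2w(-80,0,135),-77.4)"
```

```text
inc [-0.   0.  17.9] [  0.2  -0.2 104.9] at [ 526.  -101.6  239.9] b [-8.030e+01  1.000e-01  2.399e+02] F [-0.3  0.2  0.1] 84.7 0.0 8.62
```

Call:
{"fn": "servo_tool", "kwargs": {
  "increments": "0 0 18 0 0 0 85;0 0 18 0 0 0 85;0 0 18 0 0 0 85;0 0 18 0 0 0 85;0 0 18 0 0 40 85;0 0 18 0 0 60 85;0 0 18 0 0 75 85;0 0 18 0 0 90 85;0 0 18 0 0 105 85;0 0 18 0 0 105 85",
  "newtons": 22
}}

```text
clock: 9.45
tool_pos: [524.0, -100.9, 132.5]
orientation: [0.994, 0.113, -0.002, -0.001]
force: [-0.2, 0.2, -0.3]
grip_width: 84.9
finger_force: 0.0
```

```bash
python3 -c "
from h import *
inc(b2w(-88.5,0,135),-77.4)"
```

```text
inc [-0.2  0.3  0.4] [ 1.8  9.4 -2.5] at [ 524.  -100.9  132.5] b [-79.1   1.9 132.5] F [-0.2  0.2 -0.3] 84.9 0.0 9.45
```

Call:
{"fn": "servo_tool", "kwargs": {
  "increments": "0 0 0 1 9 -2 75;0 0 0 1 9 -2 65;0 0 0 1 9 -2 58;0 0 0 1 9 -2 50;0 0 0 1 9 -2 44;0 0 0 1 9 -2 37;0 0 0 1 9 -2 37;0 0 0 1 9 -2 37;0 0 0 1 9 -2 37"
}}

```text
clock: 10.2
tool_pos: [529.3, -109.0, 139.2]
orientation: [0.994, 0.112, 0.001, -0.001]
force: [-3.2, 6.1, 7.9]
grip_width: 38.8
finger_force: 23.2
```

```bash
python3 -c "
from h import *
for n in('side','top'):
  for t in('pad_face','trigger_front'):print(n,t,[(p,w2b(x)) for p,x in spot(n,t)])
inc(b2w(-88.5,0,135),-77.4)"
```

```text
side pad_face []
side trigger_front [(0.73, array([-51.2,  -0. , 129.4]))]
top pad_face [(0.73, array([ 9.3, -0.4, 30.5]))]
top trigger_front [(0.45, array([-54.5,  -3.4, 134.9]))]
inc [-0.1 -0.1  0.2] [-1.5  0.4  4.2] at [ 529.3 -109.   139.2] b [-88.1  -1.5 139.2] F [-2.3  5.9  8.5] 39.0 23.157135917299456 10.4
```

Call:
{"fn": "servo_tool", "kwargs": {
  "increments": "0 0 0 0 0 1 76;0 0 0 0 0 2 76;0 0 0 0 0 2 76;0 0 0 0 0 2 76;0 0 0 0 0 2 76;0 0 0 0 0 2 60;0 0 0 0 0 2 37;0 0 0 0 0 2 37;0 0 0 0 0 2 37;0 0 0 0 0 2 37"
}}

```text
clock: 11.23
tool_pos: [528.5, -109.1, 135.9]
orientation: [0.994, 0.112, -0.0, -0.001]
force: [-3.8, 2.9, 9.2]
grip_width: 38.4
finger_force: 24.3
```

```bash
cat > chk.py <<'E'
from h import *
for n in('side','top'):
  manip.read_camera(n)
  for t in('pad_face','front_strip','back_strip'):print(n,t,[(p,w2b(x)) for p,x in spot(n,t)])
inc(b2w(-88.5,0,135),-77.4)
E
python3 chk.py
```

```text
side pad_face [(0.72, array([33. ,  1.4, 33.4])), (0.44, array([ 14.6, 106. ,   2.6]))]
side front_strip [(0.56, array([74.2, -6.2, 14.3]))]
side back_strip []
top pad_face [(0.51, array([30.7,  0.8, 29.1]))]
top front_strip [(0.7, array([77.9, -3.3, 19. ])), (0.32, array([  44.7, -139.8,   -2.6]))]
top back_strip [(0.64, array([113.9,   2.3,  12.4]))]
inc [-0.1  0.   0.2] [-0.7  0.4  0.9] at [ 528.5 -109.1  135.9] b [-88.1  -0.7 135.9] F [-2.5  3.  10.2] 38.9 24.1556560783647 11.63
```

Call:
{"fn": "servo_tool", "kwargs": {
  "increments": "0 0 0 0 0 0 76;0 0 0 0 0 0 76;0 0 0 0 0 0 76;0 0 0 0 0 0 76;0 0 0 0 0 0 76;0 0 0 0 0 0 60;0 0 0 0 0 0 37;0 0 0 0 0 0 37;0 0 0 0 0 0 37;0 0 0 0 0 0 37"
}}

```text
clock: 12.47
tool_pos: [528.4, -109.1, 135.8]
orientation: [0.994, 0.112, -0.0, -0.001]
force: [-4.0, 4.6, 8.5]
grip_width: 38.7
finger_force: 24.9
```

Call:
{"fn": "servo_tool", "kwargs": {
  "increments": "0 0 0 0 0 0 76;0 0 0 0 0 0 76;0 0 0 0 0 0 76;0 0 0 0 0 0 76;0 0 0 0 0 0 76;0 0 0 0 0 0 60;0 0 0 0 0 0 37;0 0 0 0 0 0 37;0 0 0 0 0 0 37;0 0 0 0 0 0 37"
}}

```text
clock: 13.3
tool_pos: [528.4, -109.1, 135.9]
orientation: [0.994, 0.112, -0.0, -0.001]
force: [-3.7, 3.5, 8.8]
grip_width: 38.5
finger_force: 24.5
```

```bash
python3 chk.py
```

```text
side pad_face [(0.84, array([53.3, -2.9, 35.4])), (0.58, array([132.2,   0.5,  21. ]))]
side front_strip [(0.63, array([73.8, -7. , 16.3]))]
side back_strip [(0.73, array([130.6,  -2.1,  18.4])), (0.72, array([111.8,  -2.8,  16.4]))]
top pad_face [(0.66, array([50.7, -3.8, 31.9]))]
top front_strip [(0.71, array([80.8, -0.3, 17.3]))]
top back_strip [(0.85, array([115.2,   4.1,  14.9]))]
inc [-0.1  0.   0.2] [-0.6  0.4  0.8] at [ 528.4 -109.1  135.8] b [-88.1  -0.6 135.8] F [-2.6  3.3  9.7] 39.0 24.496446896810085 13.7
```

Call:
{"fn": "servo_tool", "kwargs": {
  "increments": "0 0 0 0 0 0 76;0 0 0 0 0 0 76;0 0 0 0 0 0 76;0 0 0 0 0 0 76;0 0 0 0 0 0 62;0 0 0 0 0 0 54;0 0 0 0 0 0 48;0 0 0 0 0 0 42;0 0 0 0 0 0 37;0 0 0 0 0 0 37"
}}

```text
clock: 14.53
tool_pos: [528.5, -109.1, 135.8]
orientation: [0.994, 0.112, -0.0, -0.001]
force: [-2.2, 3.2, 8.6]
grip_width: 38.8
finger_force: 24.1
```

```bash
python3 chk.py
```

```text
side pad_face [(0.64, array([61.7, -0.2, 34.5]))]
side front_strip [(0.45, array([-6.760e+01, -1.259e+02,  1.000e-01]))]
side back_strip [(0.71, array([113.6,  -2.1,  14.3])), (0.25, array([  47.9, -145. ,   -1. ]))]
top pad_face [(0.52, array([59.6, -1.1, 31.8]))]
top front_strip [(0.6, array([78.6, -2.7, 18.6]))]
top back_strip [(0.87, array([116.7,   3.2,  19.6]))]
inc [-0.1  0.   0.2] [-0.7  0.5  0.8] at [ 528.5 -109.1  135.8] b [-88.   -0.7 135.8] F [-1.8  4.   9.5] 38.7 23.87497302610427 14.93
```

Call:
{"fn": "servo_tool", "kwargs": {
  "increments": "0 0 0 0 0 0 76;0 0 0 0 0 0 76;0 0 0 0 0 0 76;0 0 0 0 0 0 76;0 0 0 0 0 0 68;0 0 0 0 0 0 62;0 0 0 0 0 0 56;0 0 0 0 0 0 51;0 0 0 0 0 0 46;0 0 0 0 0 0 42"
}}

```text
clock: 15.77
tool_pos: [528.3, -107.9, 135.5]
orientation: [0.994, 0.112, -0.0, -0.002]
force: [-2.4, 8.9, 7.4]
grip_width: 42.0
finger_force: 4.8
```

Call:
{"fn": "servo_tool", "kwargs": {
  "increments": "0 0 0 0 0 0 40;0 0 0 0 0 0 38;0 0 0 0 0 0 37;0 0 0 0 0 0 37"
}}

```text
clock: 16.1
tool_pos: [528.5, -108.9, 135.8]
orientation: [0.994, 0.112, -0.0, -0.001]
force: [-1.3, 4.4, 9.3]
grip_width: 39.3
finger_force: 21.2
```

```bash
python3 chk.py
```

```text
side pad_face [(0.61, array([70.4,  0.9, 35.8]))]
side front_strip [(0.65, array([83.2, -6.1, 13.7]))]
side back_strip [(0.7, array([115.7,  -2. ,  14.3])), (0.35, array([-64.5,  -3.4, 134.9]))]
top pad_face [(0.61, array([67.7,  0.8, 31.2])), (0.39, array([ -65.2, -116.7,   -1.2]))]
top front_strip []
top back_strip [(0.79, array([116.2,   3.3,  15.7]))]
inc [-0.1  0.   0.2] [-0.7  0.6  0.8] at [ 528.5 -109.   135.8] b [-87.9  -0.7 135.8] F [-1.7  5.3  9.8] 39.1 21.267708161612973 16.5
```

Call:
{"fn": "servo_tool", "kwargs": {
  "increments": "0 0 0 0 0 0 76;0 0 0 0 0 0 76;0 0 0 0 0 0 76;0 0 0 0 0 0 76;0 0 0 0 0 0 70;0 0 0 0 0 0 66;0 0 0 0 0 0 63;0 0 0 0 0 0 60;0 0 0 0 0 0 57;0 0 0 0 0 0 54"
}}

```text
clock: 17.33
tool_pos: [528.5, -108.4, 135.4]
orientation: [0.994, 0.112, -0.0, -0.002]
force: [-1.3, 8.4, 7.5]
grip_width: 54.1
finger_force: 4.4
```

Call:
{"fn": "servo_tool", "kwargs": {
  "increments": "0 0 0 0 0 0 52;0 0 0 0 0 0 50;0 0 0 0 0 0 48;0 0 0 0 0 0 46;0 0 0 0 0 0 46"
}}

```text
clock: 17.75
tool_pos: [527.9, -106.3, 135.8]
orientation: [0.994, 0.111, -0.001, -0.003]
force: [-1.9, 17.0, 13.9]
grip_width: 46.7
finger_force: 8.8
```

Call:
{"fn": "servo_tool", "kwargs": {
  "increments": "0 0 0 0 -1.5 0 46.5;0 0 0 0 -3 0 46;0 0 0 0 -3 0 45;0 0 0 0 -3 0 44;0 0 0 0 -3 0 43;0 0 0 0 -3 0 42;0 0 0 0 -3 0 41;0 0 0 0 -3 0 41",
  "newtons": 22
}}

```text
clock: 18.42
tool_pos: [528.0, -106.4, 136.0]
orientation: [0.994, 0.112, -0.0, -0.001]
force: [-3.0, 5.0, 10.2]
grip_width: 44.0
finger_force: 20.8
```

```bash
python3 chk.py
```

```text
side pad_face [(0.8, array([72.1,  0.5, 34.3]))]
side front_strip [(0.57, array([85.8, -8.4, 15. ]))]
side back_strip [(0.98, array([113.8,  -1.1,  14.2]))]
top pad_face [(0.47, array([71.9,  2.2, 29.5]))]
top front_strip [(0.72, array([87.3, -7.1, 14.9])), (0.62, array([135.5,  -0.6,  20.3]))]
top back_strip [(0.62, array([66.2, -0.1, 30.6])), (0.59, array([116.2,  -0.5,  13.7]))]
inc [-0.1  0.   0.2] [-0.8  3.2  1. ] at [ 528.  -106.4  136. ] b [-85.3  -0.8 136. ] F [-3.   4.7 11. ] 44.6 20.810342913027853 18.82
```

```bash
python3 - <<'E'
from h import *
a=snap("side","s9.png")[140:310,220:340,::-1]; b=snap("top","t9.png")[185:265,190:320,::-1]
a=cv2.resize(a,None,fx=3.4,fy=3.4,interpolation=2);b=cv2.resize(b,None,fx=3,fy=3,interpolation=2)
o=np.zeros((578,408+390,3),np.uint8);o[:,:408]=a;o[:b.shape[0],408:]=b;cv2.imwrite("pics/c9.png",o)
inc(b2w(-86,0,135),-77.4)
E
```

```text
inc [-0.1  0.   0.2] [-0.8  0.7  1. ] at [ 528.  -106.4  136. ] b [-85.3  -0.8 136. ] F [-2.2  3.7 10.3] 44.3 20.81301870988682 18.92
```

View pics/c9.png

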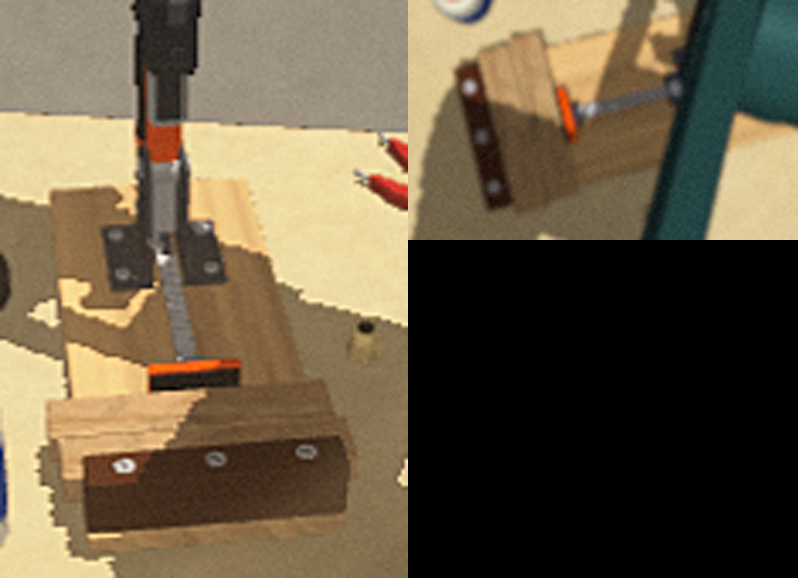

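The side view shows the strips tight together against the fence, with the pad on the front strip at crop (195,378). The top view shows no gaps, and the fitting still stands at (365,340). The grip is steady at 21 N, so I'm handing in.

```bash
python3 -c "
from bench import manip
print(manip.close_job())"
```

```text
the job is handed in; nothing more can be done
None
```

I handed the job in at about 19 s, but the interface returned no verdict. The fitting stands upright on the cart top clear of the board, the two strips are closed up hard against the fence, and the fingers still hold handle and trigger at about 21 N; I never touched the tape roll, solder reel or glue bottle.

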